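# Bring a camera lens under the bench magnifier

## Robot

A 6-joint arm with a two-finger parallel gripper is mounted at the origin on a cart in front of the work surface, level with it; the furniture and walls round the work are solid. World frame = base frame: x ahead of the robot, y to its left, z up, the work surface at z = 0. Lengths are in m, angles in degrees, forces in N, time in s.
With the tool pointing down it reaches from about 0.425 to 1.125 m from the base axis. Payload 14.9 kg.
Tool frame: the origin (TCP) lies midway between the tips of the shut fingers; the grasp point (between the pads) lies 19 mm behind it (ctrl.hold_point_z is the z of the grasp point in the tool frame, in m); z points along the fingers, y is the line along which they close (so a half turn about z gives the same grasp; the last joint's range is limited). The gripper opens to 91 mm and grips with 3 to 60 N. Pads are 32 mm wide; open, the fingers measure 118 mm over their backs; the gripper's body (76 mm by 178 mm) begins 60 mm behind the grasp point.
Start: joints at [-72.496, 21.709, 99.362, -0, 58.929, -1.908], TCP at [0.233, -0.66, 0.214] pointing down, gripper open.
Joint ranges: [-158.91, 158.91], [-42.39, 125.64], [0.06, 152.35], [-60.88, 240.88], [17.5, 164.5], [-176.32, 176.32]. Speed limits (degrees/s): [108.29, 108.29, 136.94, 180, 180, 180].

## Interface

Orientations are given as [roll, pitch, yaw] about the fixed x, y, z axes, in that order (R = Rz(yaw) Ry(pitch) Rx(roll)).
In Python, from station import status, imaging, ctrl gives the robot as it stands.
- The arm moves only by the shell command python3 -m jog 'ROWS' [FORCE]. ROWS is JSON, a list of rows, each a list of 3 entries, a list of its own where there are three numbers: the turn, a rotation vector about the tool's x, y, z in rad, then the shift along the tool's x, y, z in m, then the closure, from 0 (fully open) to 1 (shut). A call has 1 to 12 rows; each row shifts and turns the commanded pose from where the row before left it, along the tool's axes as they then stand; what a row does not reach is not made up. A row lasts 1/12 s, in which the tool goes at most 41.7 mm and 7.16 degrees, less where a joint would pass 70% of its speed; a pose out of reach is approached as far as the arm can. A call is refused whole if a number of a shift passes 0.0417 or a number of a turn 0.125, either way. A call with a gripper value outside its range is refused whole. The fingers move at their own pace and stop on an object; FORCE is the grip in N (left out, the last holds). Time passes only in rows, so rows that do not move let the fingers close. It gives the time, the measured TCP pose, the force, the opening and the grip force at its end, in the units of the state.
- status.get_state(): the state, without advancing time (a new reading comes with each control period).
- imaging.camera(name): name is "scene" or "top" or "wrist"; returns a dict with "img" (420x560x3 uint8, red, green, blue), "fx", "fy", "cx", "cy" (pixels), "R" (3x3) and "t" (3): a world point X has camera coordinates R X + t; the wrist camera has in their place "hand_eye" (4x4, takes a point from camera to tool coordinates, whose origin is the TCP and whose axes are the flange's). Camera axes: x right, y down, z forward; pixel columns grow to the right and rows downward; lengths in m; the calibration is good to about 2 mm. The wrist camera is an equidistant fisheye: a pixel r from the principal point sees the ray r / f radians off the axis. A picture is of the moment at which its call begins: read the wrist's pose just before it. There is no depth.
- ctrl.job_done(): hands the job in; it is judged then, once.
The state is a dict: "clock": time; "q": joint angles; "qd": joint speeds; "effort": joint torques, N m; "ee_pos": TCP position; "tool_rot": TCP orientation; "ft_force": force on the tool from outside, world axes, zero at the start; "torque": the same for the moment, N m; "gripper_width": finger opening in m; "finger_force": force on a finger pad.
Only numpy, scipy, OpenCV 4.12 (cv2) and the standard library are available. Lean on these libraries where they do the work, as an engineer would, in place of code of your own. Each camera call takes 0.05 s, during which the arm holds its last target. There are 200 camera calls.

## Task

First swing the magnifier's hinged arm well to one side (15 cm or more) so that it is clear of the round rubber-faced platform on its stand, then set the black camera lens down gently, upright, in the centre of that platform and let it go. With the lens in place, swing the magnifier back and leave it centred over the lens, so that from straight above the whole lens lies within the hoop; leave the tub, the film can and the tape roll where they are.

Things in the scene. Friction and masses are not known exactly. Their poses are not given: they have to be found in the camera images.
- stand: Fixed stand of a bench magnifier. Dark steel base plate 305 x 110 x 12 mm lying on the bench; origin under the centre of the round platform, on the bench top; its +x axis runs along the plate from the platform to the post. Plate spans x -65 to +240 mm, y -55 to +55 mm. Steel post (20 mm diameter, collar 32 mm) at x = 190 mm, up to 150 mm above the bench.
- platform (a point): Centre of the top face of the round platform (80 mm diameter, black rubber face 76 mm across, aluminium rim), 24 mm above the bench; z up.
- magnifier (a joint): Hinge of the magnifier arm about the vertical axis of the post, -1.6 to 1.6 rad; 0 = hoop exactly over the platform, positive = anticlockwise seen from above. Friction holds it wherever it is left (about 2 N at the grip moves it).
- pivot (a point): On the hinge axis of the arm at the height of the arm's underside, 150 mm above the bench. Hinge hub 34 mm diameter, its top 172 mm above the bench.
- grip (a point): Point to hold on the magnifier arm: upright orange knob, 16 mm diameter, that stands on the flat arm 118 mm from the hinge axis, towards the hoop; this point is on the knob's axis 184 mm above the bench; the knob spans 167 to 198 mm above the bench with the top of the arm at 163 mm.
- glass_centre (a point): Centre of the magnifier's round clear glass, at the height of the hoop's underside (150 mm above the bench), 190 mm from the hinge axis. The black hoop is 92 mm outside, 75 mm inside diameter, 16 mm high.
- lens: Black camera lens standing upright on its mount, 55 mm diameter, 34 mm high, 0.16 to 0.33 kg; origin at the centre of its underside, z up. Grasp round the barrel.
- tub: White screw-lid tub, 66 mm diameter, 33 mm high; origin at the centre of its underside. To be left alone.
- can: White film can, 34 mm diameter, 50 mm high; origin at the centre of its underside. To be left alone.
- tape: Roll of cream masking tape lying flat, 78 mm diameter, 19 mm high; origin at the centre of its underside. To be left alone.
There are look-alikes about, which are no part of the job. There is more than one size of the lens; the job needs the largest.

How it is judged:
By the outcome, as a careful person would: the job done as asked, in the order asked, and still so for the second after the job is handed in, with the robot touching nothing.
It also fails if it takes over 72 s, if anything falls off the work surface, if the arm or the gripper's body presses on something with over 40 N, if the wrist force passes 120 N, or if a joint passes its speed limit or range.

## Working session

There is one attempt and no reset: what is moved stays moved. The work goes in short steps, Python scripts to look and compute and a shell command to move; the robot and the scene stay as the last step left them, time stands still between calls to the robot, and variables do not carry over. Pictures are saved under pics/ and viewed, at most 10 in all, crops included, and the job is handed in when it is done.

```bash
ls; mkdir -p pics
python3 - <<'E'
from station import status, imaging, ctrl
import cv2, numpy as np
s=status.get_state(); print(s, ctrl.hold_point_z)
for n in ("scene","top"):
    c=imaging.camera(n); cv2.imwrite(f"pics/{n}0.png",c["img"][:,:,::-1]); np.savez(f"{n}0.npz",**c)
    print(n,c["fx"],c["fy"],c["cx"],c["cy"],np.round(c["R"],4).tolist(),np.round(c["t"],4))
a=cv2.imread("pics/scene0.png");b=cv2.imread("pics/top0.png")
E
```

```text
pics
{'clock': 0.0, 'q': array([-7.24979689e+01,  2.17366912e+01,  9.93979445e+01, -5.02543603e-04,
        5.89301991e+01, -1.90687830e+00]), 'qd': array([ 0.02233385,  0.08805518,  0.12389306,  0.00372937,  0.08456701,
       -0.02961066]), 'effort': array([ 4.48326304e-03, -7.63708019e+01, -4.34377921e+01,  6.51612785e-02,
        4.22466954e-02, -1.01298717e-04]), 'ee_pos': array([ 0.23249211, -0.6598107 ,  0.21329033]), 'tool_rot': array([-1.79935187e+02, -1.72747439e-03,  1.94091680e+01]), 'ft_force': array([ 0.62188266, -0.15007263,  0.03086347]), 'torque': array([ 0.05461128, -0.00129297, -0.00776537]), 'finger_force': 0.0, 'gripper_width': 0.09135973757109718} -0.0188
scene 492.1848000042998 492.1848000042998 277.8316398660146 204.4696240621626 [[-0.6678, -0.7442, -0.0178], [-0.5444, 0.5045, -0.6701], [0.5077, -0.4378, -0.742]] [0.3786 0.3873 1.2367]
top 525.9967063700633 525.9967063700633 282.8209193309472 216.20166851714936 [[0.0269, -0.9996, -0.0033], [-0.9954, -0.0264, -0.0918], [0.0917, 0.0058, -0.9958]] [0.0079 0.5481 1.3885]
```

View pics/scene0.png

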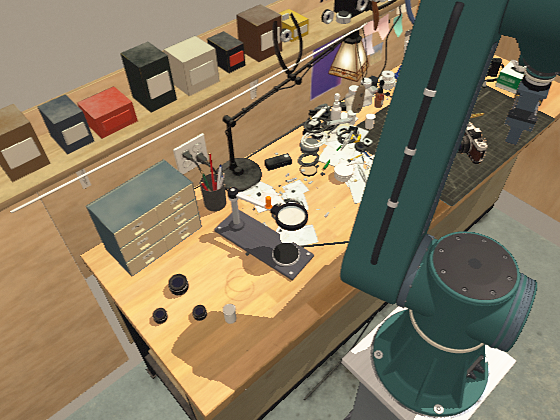

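View pics/top0.png

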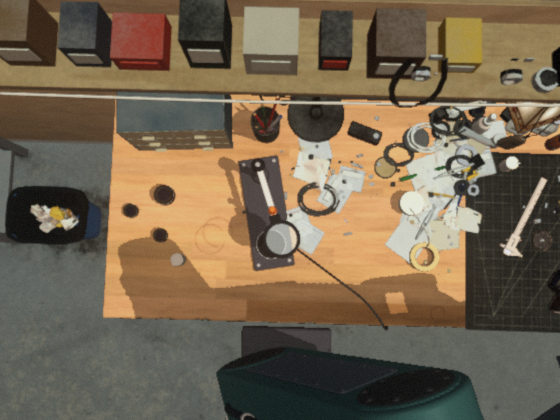

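Top view: the arm runs from the post (259,165) past the orange knob (272,211) to the hoop (279,240). There are three lens candidates, at (163,195), (131,210) and (160,235). The can is at (177,259), the tub near (413,203) and the tape at (425,257). I'll check with one crop and measure.

```bash
cat > h.py <<'E'
import numpy as np, cv2
def load(n): return dict(np.load(n))
def back(c,u,v,z):
    d=c["R"].T@np.array([(u-c["cx"])/c["fx"],(v-c["cy"])/c["fy"],1]); o=-c["R"].T@c["t"]
    return o+d*(z-o[2])/d[2]
def proj(c,X):
    p=c["R"]@np.asarray(X,float)+c["t"]; return np.array([c["cx"]+c["fx"]*p[0]/p[2],c["cy"]+c["fy"]*p[1]/p[2]])
E
python3 - <<'E'
from h import *
t=load("top0.npz"); s=load("scene0.npz")
for n,c,u,v,z in [("L1",t,163,194.5,.034),("L1s",s,178,280,.034),("L2",t,131,210,.025),("L2s",s,160,313,.025),("L3",t,160,235,.025),("L3s",s,199,309,.025),
 ("can",t,177,259,.05),("knob",t,272,211,.198),("knobs",s,267,199,.198),("hoop",t,279,240,.166),("hoops",s,291,214,.158),("post",t,259,165,.172),("posts",s,235,191,.172),("plat_s",s,286,253,.024),("ring",t,318,198,.0)]:
    print(n,np.round(back(c,u,v,z),4))
a=cv2.imread("pics/top0.png")[130:290,110:350]; b=cv2.imread("pics/scene0.png")[170:330,140:340]
cv2.imwrite("pics/crop1.png",np.vstack([cv2.resize(a,None,fx=2.5,fy=1.875,interpolation=2)[:300],cv2.resize(b,(600,300),interpolation=2)]))
E
```

```text
L1 [0.5968 0.3455 0.034 ]
L1s [0.6007 0.3415 0.034 ]
L2 [0.5537 0.4318 0.025 ]
L2s [0.5524 0.4335 0.025 ]
L3 [0.4884 0.3504 0.025 ]
L3s [0.4919 0.3497 0.025 ]
can [0.4254 0.2968 0.05  ]
knob [0.5435 0.0474 0.198 ]
knobs [0.5455 0.0543 0.198 ]
hoop [0.477  0.0294 0.166 ]
hoops [0.4867 0.0194 0.158 ]
post [0.6576 0.0829 0.172 ]
posts [0.6496 0.0856 0.172 ]
plat_s [0.4714 0.0532 0.024 ]
ring [ 0.6028 -0.0724  0.    ]
```

View pics/crop1.png

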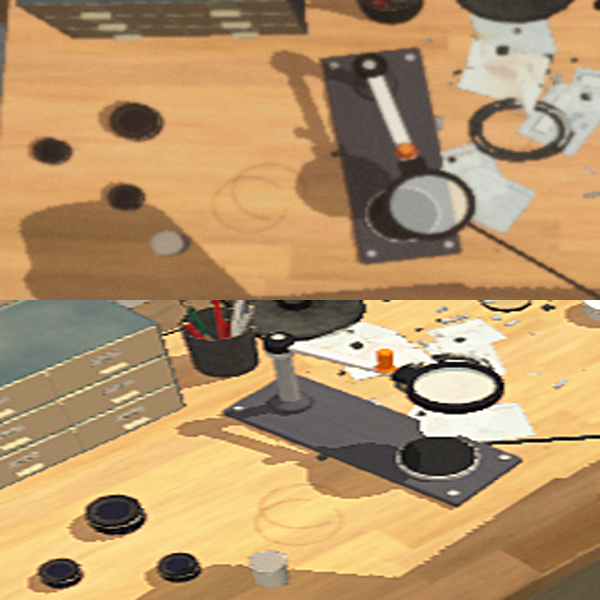

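The crop shows the largest lens at top px (163,195) and the smaller look-alikes at (131,210) and (160,235). The hoop is about +8° off the platform. I'm lifting and moving above the knob now.

```bash
cat >> h.py <<'E'
def pose(s):
    from scipy.spatial.transform import Rotation as Ro
    return Ro.from_euler("xyz",s["tool_rot"],degrees=True).as_matrix(), np.asarray(s["ee_pos"])
def delta(s,target):  # tool-axis shift to world target TCP
    R,p=pose(s); return R.T@(np.asarray(target)-p)
def wrist(name):
    from station import status,imaging
    s=status.get_state(); c=imaging.camera("wrist"); R,p=pose(s)
    c["Rt"]=R; c["pt"]=p; np.savez(name+".npz",**c); cv2.imwrite(f"pics/{name}.png",c["img"][:,:,::-1]); return s,c
def wback(c,u,v,z):
    x,y=(u-c["cx"])/c["fx"],(v-c["cy"])/c["fy"]; r=np.hypot(x,y)+1e-12
    d=np.array([np.sin(r)*x/r,np.sin(r)*y/r,np.cos(r)]); H=c["hand_eye"]
    d=c["Rt"]@(H[:3,:3]@d); o=c["Rt"]@H[:3,3]+c["pt"]; return o+d*(z-o[2])/d[2]
def wproj(c,X):
    H=c["hand_eye"]; q=c["Rt"].T@(np.asarray(X)-c["pt"]); q=H[:3,:3].T@(q-H[:3,3])
    th=np.arctan2(np.hypot(q[0],q[1]),q[2]); k=th/(np.hypot(q[0],q[1])+1e-12); return np.array([c["cx"]+c["fx"]*k*q[0],c["cy"]+c["fy"]*k*q[1]])
E
python3 -m jog '[[[0,0,0],[0,0,-0.03],0],[[0,0,0],[0,0,-0.03],0],[[0,0,0],[0,0,-0.03],0],[[0,0,0],[0.0221,-0.0236,0],0],[[0,0,0],[0.0221,-0.0236,0],0],[[0,0,0],[0.0221,-0.0236,0],0],[[0,0,0],[0.0221,-0.0236,0],0],[[0,0,0],[0.0221,-0.0236,0],0],[[0,0,0],[0.0221,-0.0236,0],0],[[0,0,0],[0.0221,-0.0236,0],0],[[0,0,0],[0.0221,-0.0236,0],0]]'
python3 -m jog '[[[0,0,0],[0.0221,-0.0236,0],0],[[0,0,0],[0.0221,-0.0236,0],0],[[0,0,0],[0.0221,-0.0236,0],0],[[0,0,0],[0.0221,-0.0236,0],0],[[0,0,0],[0.0221,-0.0236,0],0],[[0,0,0],[0.0221,-0.0236,0],0],[[0,0,0],[0.0221,-0.0236,0],0],[[0,0,0],[0.0221,-0.0236,0],0]]'
python3 -m jog '[[[0,0,0],[0.0221,-0.0236,0],0],[[0,0,0],[0.0221,-0.0236,0],0],[[0,0,0],[0.0221,-0.0236,0],0],[[0,0,0],[0.0221,-0.0236,0],0],[[0,0,0],[0.0221,-0.0236,0],0],[[0,0,0],[0.0221,-0.0236,0],0],[[0,0,0],[0,0,0],0],[[0,0,0],[0,0,0],0]]'
python3 -c "
from h import *
s,c=wrist('w1'); print(s['ee_pos'],s['tool_rot'],s['q'],c['fx'],c['hand_eye'].round(3).tolist())"
```

```text
clock: 1.02
ee_pos: [0.3369, -0.4218, 0.3037]
tool_rot: [-180.0, 0.0, 19.4]
ft_force: [0.5, -0.3, -0.2]
gripper_width: 0.0912
finger_force: 0.0
clock: 1.68
ee_pos: [0.4408, -0.185, 0.3039]
tool_rot: [-180.0, 0.0, 19.4]
ft_force: [0.1, -0.8, -0.0]
gripper_width: 0.0913
finger_force: 0.0
clock: 2.35
ee_pos: [0.5187, -0.0078, 0.3036]
tool_rot: [-180.0, 0.0, 19.6]
ft_force: [-0.5, -0.1, -0.1]
gripper_width: 0.0913
finger_force: 0.0
[ 0.51871802 -0.007825    0.30357968] [-1.79986079e+02  4.10772272e-02  1.95555412e+01] [-3.43679136e+00 -9.65597493e-01  1.16370827e+02 -3.57435272e-03
  6.46380218e+01  6.70092047e+01] 325.19226210127806 [[0.001, -0.961, -0.276, 0.078], [1.0, 0.001, -0.001, 0.001], [0.001, -0.276, 0.961, -0.171], [0.0, 0.0, 0.0, 1.0]]
```

View pics/w1.png

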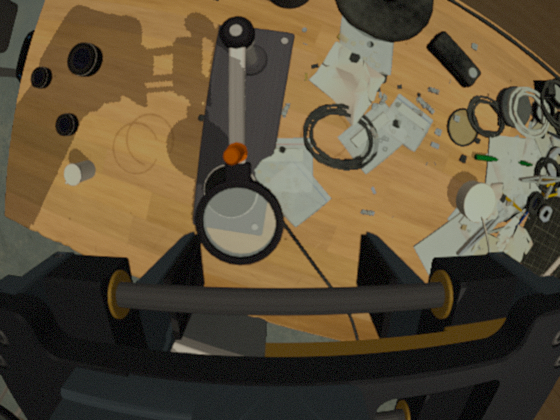

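Wrist view: hub (237,32), knob (235,152), hoop (240,220), largest lens (84,60). Refining those positions now.

Run:
```python
from h import *
c=load("w1.npz"); t=load("top0.npz"); s=load("scene0.npz")
def blob(img,lo,hi,box):
    x0,y0,x1,y1=box; h=cv2.cvtColor(img[y0:y1,x0:x1],cv2.COLOR_RGB2HSV); m=cv2.inRange(h,lo,hi)
    n,l,st,ce=cv2.connectedComponentsWithStats(m); k=1+st[1:,4].argmax(); return ce[k]+[x0,y0],st[k]
O=((3,170,100),(14,255,255))
for n,cc,f,box in (("w",c,wback,(215,135,260,175)),("t",t,back,(255,200,290,225)),("s",s,back,(255,190,280,215))):
    p,st=blob(cc["img"],*O,box); print("knob",n,p.round(1),st[2:],[f(cc,*p,z).round(4) for z in (.184,.198)])
for nm,u,v,z in (("hub",237,32,.172),("hoop",240,220,.166),("lens",84,60,.034),("screw",288,40,.012),("screw",257,227,.012)): print(nm,wback(c,u,v,z).round(4))
# lens by dark blob
for n,cc,f,box in (("w",c,wback,(60,35,108,82)),("t",t,back,(148,180,180,210)),("s",s,back,(162,268,195,297))):
    p,st=blob(cc["img"],(0,0,0),(180,255,65),box); print("lens",n,p.round(1),st,[f(cc,*p,z).round(4) for z in (.017,.034)])
# platform model projected vs scene: try ellipse of dark rubber
p,st=blob(s["img"],(0,0,0),(180,255,60),(268,238,304,268)); print("plat",p,st,back(s,*p,.024))
im=c["img"][10:250,180:310,::-1]; im2=s["img"][180:280,205:320,::-1]
cv2.imwrite("pics/c2.png",np.hstack([cv2.resize(im,(325,600),interpolation=2),cv2.resize(cv2.copyMakeBorder(im2,0,45,0,0,0),(475,600),interpolation=2)]))
```

```text
knob w [234.5 152.9] [ 25  21 331] [array([0.5521, 0.0468, 0.184 ]), array([0.5541, 0.0454, 0.198 ])]
knob t [272.2 210.3] [ 8  8 44] [array([0.5465, 0.0473, 0.184 ]), array([0.545 , 0.0469, 0.198 ])]
knob s [268.1 203.1] [ 8 11 50] [array([0.5419, 0.0541, 0.184 ]), array([0.532 , 0.0621, 0.198 ])]
hub [0.6601 0.084  0.172 ]
hoop [0.4875 0.0229 0.166 ]
lens [0.5988 0.3348 0.034 ]
screw [0.7068 0.0467 0.012 ]
screw [ 0.4331 -0.0021  0.012 ]
lens w [84.4 59.2] [  7   8  36  34 925] [array([0.6003, 0.3468, 0.017 ]), array([0.6001, 0.3346, 0.034 ])]
lens t [164.7 194.1] [  9   6  16  17 186] [array([0.6002, 0.345 , 0.017 ]), array([0.598, 0.341, 0.034])]
lens s [178.1 284.1] [  7   6  19  21 244] [array([0.6003, 0.3448, 0.017 ]), array([0.5892, 0.3489, 0.034 ])]
plat [285.34532374 252.65707434] [  0   5  30  21 417] [0.47356377 0.05377002 0.024     ]
```

View pics/c2.png

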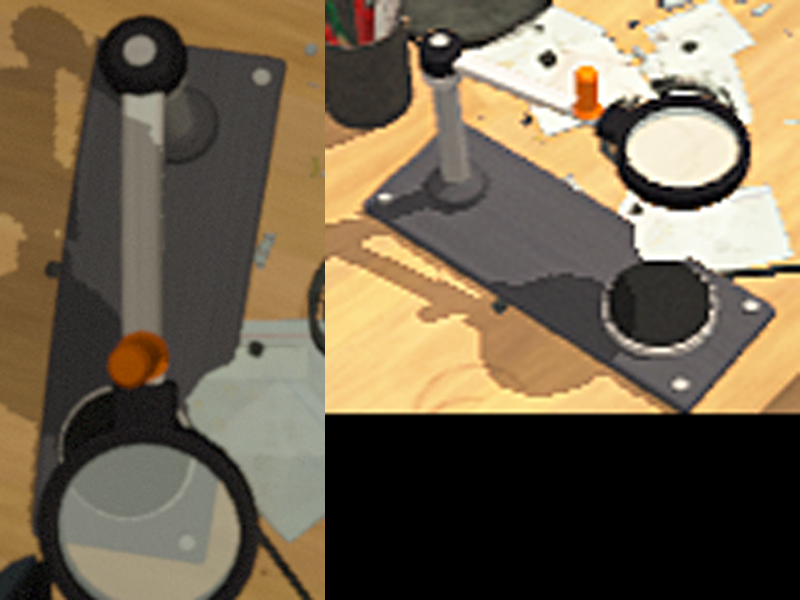

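Run:
```python
from h import *
from scipy.optimize import least_squares
c=load("w1.npz"); t=load("top0.npz"); s=load("scene0.npz")
def pts(p):
    x,y,a,th=p; d=np.array([np.cos(a),np.sin(a)]); o=np.array([x,y]); h=o+.19*d; e=-np.array([np.cos(a+th),np.sin(a+th)])
    P=lambda q,z:np.r_[q,z]
    return dict(hub=P(h,.172),knob=P(h+.118*e,.184),hoop=P(h+.19*e,.166),hoopm=P(h+.19*e,.158),plat=P(o,.024))
obs=[(c,wproj,"hub",236,29.5),(c,wproj,"knob",234.5,152.9),(c,wproj,"hoop",239.5,219),(c,wproj,"plat",231.2,190.8),
(t,proj,"hub",258,164.7),(t,proj,"knob",272.2,210.3),(t,proj,"hoop",281.2,238.8),
(s,proj,"hub",233.1,190.9),(s,proj,"knob",268.1,203.1),(s,proj,"hoopm",291.7,215.8),(s,proj,"plat",286.2,253.2)]
f=lambda p:np.array([(pr(cc,pts(p)[n])-[u,v])*cc["fx"]**0 for cc,pr,n,u,v in obs]).ravel()
r=least_squares(f,[.47,.053,.17,.15],loss="soft_l1"); print(r.x,np.degrees(r.x[2:])); print(f(r.x).reshape(-1,2).round(1).tolist())
for k,v in pts(r.x).items(): print(k,v.round(4))
p=r.x.copy(); 
for d in (35,60,65):
    p[3]=np.radians(d); print(d,pts(p)["knob"].round(3),pts(p)["hoop"].round(3))
from station import status
k=pts(r.x)["knob"]; k[2]=.25; print(delta(status.get_state(),k))
```

```text
[0.47565164 0.05064275 0.18708894 0.15264721] [10.71940656  8.74604087]
[[-0.2, -0.1], [-0.2, 1.2], [-0.6, 5.0], [-0.2, 0.5], [-0.2, -1.7], [0.4, -1.9], [0.7, -1.3], [-1.0, -2.2], [-0.2, -3.1], [-0.7, -0.5], [-0.5, -1.6]]
hub [0.6623 0.086  0.172 ]
knob [0.5511 0.0467 0.184 ]
hoop [0.4832 0.0227 0.166 ]
hoopm [0.4832 0.0227 0.158 ]
plat [0.4757 0.0506 0.024 ]
35 [0.58  0.002 0.184] [ 0.53  -0.05   0.166]
60 [ 0.623 -0.025  0.184] [ 0.6   -0.093  0.166]
65 [ 0.633 -0.028  0.184] [ 0.615 -0.098  0.166]
[ 0.04930683 -0.04129536  0.05358182]
```

```bash
python3 -m jog '[[[0,0,0],[0.0123,-0.0103,0.0133],0],[[0,0,0],[0.0123,-0.0103,0.0133],0],[[0,0,0],[0.0123,-0.0103,0.0133],0],[[0,0,0],[0.0123,-0.0103,0.0133],0.2],[[0,0,0],[0,0,0],0.4],[[0,0,0],[0,0,0],0.4]]'
python3 -c "
from h import *
from station import status
s=status.get_state();print(s['gripper_width'],s['ee_pos'],delta(s,[.5505,.047,.171]))"
python3 -m jog '[[[0,0,0],[0,0,0.02],0.4],[[0,0,0],[0,0,0.02],0.4],[[0,0,0],[0,0,0.02],0.4],[[0,0,0],[0,0,0.018],0.4],[[0,0,0],[0,0,0],0.4],[[0,0,0],[0,0,0],0.4]]' 10
python3 -m jog '[[[0,0,0],[0,0,0],0.7],[[0,0,0],[0,0,0],0.8],[[0,0,0],[0,0,0],0.9],[[0,0,0],[0,0,0],0.9],[[0,0,0],[0,0,0],1],[[0,0,0],[0,0,0],1],[[0,0,0],[0,0,0],1]]' 10
```

```text
clock: 2.9
ee_pos: [0.5508, 0.0455, 0.2502]
tool_rot: [-180.0, 0.1, 19.4]
ft_force: [0.6, -0.1, 0.1]
gripper_width: 0.074
finger_force: 0.0
0.07395544693532 [0.55077775 0.04545053 0.25020371] [ 0.00038615 -0.00152465  0.07920373]
clock: 3.4
ee_pos: [0.551, 0.0452, 0.1732]
tool_rot: [-180.0, 0.0, 19.4]
ft_force: [0.1, -0.3, 0.9]
gripper_width: 0.0546
finger_force: 0.0
clock: 3.98
ee_pos: [0.5514, 0.0463, 0.173]
tool_rot: [-180.0, -0.0, 19.4]
ft_force: [-1.9, 1.3, 3.5]
gripper_width: 0.016
finger_force: 10.0
```

Run:
```python
from h import *
from station import status
R,p=pose(status.get_state()); h=np.array([.6623,.086]); a=np.radians(10.72)
f=lambda d:h-.118*np.array([np.cos(a+np.radians(d)),np.sin(a+np.radians(d))])
ds=np.linspace(8.75,62.75,13)
for i in range(12): print((R.T@np.r_[f(ds[i+1])-f(ds[i]),0]).round(4)[:2])
t=load("top0.npz"); b=back(t,317,118,.02); s=load("scene0.npz"); print(b,[proj(s,b+[0,0,z]).round() for z in (0,.1,.2,.3,.4)])
```

```text
[0.0004 0.0093]
[0.0011 0.0092]
[0.0018 0.0091]
[0.0025 0.0089]
[0.0032 0.0087]
[0.0039 0.0084]
[0.0045 0.0081]
[0.0052 0.0077]
[0.0057 0.0073]
[0.0063 0.0068]
[0.0068 0.0063]
[0.0073 0.0057]
[ 0.8212465  -0.06389567  0.02      ] [array([242., 173.]), array([239., 151.]), array([237., 127.]), array([234., 100.]), array([231.,  70.])]
```

```bash
python3 -m jog '[[[0,0,0],[0.0004,0.0093,0],1],[[0,0,0],[0.0011,0.0092,0],1],[[0,0,0],[0.0018,0.0091,0],1],[[0,0,0],[0.0025,0.0089,0],1],[[0,0,0],[0.0032,0.0087,0],1],[[0,0,0],[0,0,0],1]]'
python3 -m jog '[[[0,0,0],[0.0039,0.0084,0],1],[[0,0,0],[0.0045,0.0081,0],1],[[0,0,0],[0.0052,0.0077,0],1],[[0,0,0],[0.0057,0.0073,0],1],[[0,0,0],[0,0,0],1]]'
python3 -m jog '[[[0,0,0],[0.0063,0.0068,0],1],[[0,0,0],[0.0068,0.0063,0],1],[[0,0,0],[0.0073,0.0057,0],1],[[0,0,0],[0,0,0],1],[[0,0,0],[0,0,0],1]]'
```

```text
clock: 4.48
ee_pos: [0.576, 0.005, 0.1726]
tool_rot: [180.0, -0.0, 19.4]
ft_force: [-1.8, -2.3, 4.1]
gripper_width: 0.0153
finger_force: 10.0
clock: 4.9
ee_pos: [0.605, -0.0177, 0.1725]
tool_rot: [180.0, -0.0, 19.4]
ft_force: [0.0, -3.2, 1.8]
gripper_width: 0.0152
finger_force: 10.0
clock: 5.32
ee_pos: [0.6298, -0.0279, 0.1726]
tool_rot: [180.0, -0.0, 19.4]
ft_force: [1.0, -2.7, -3.8]
gripper_width: 0.0155
finger_force: 10.0
```

```bash
python3 -m jog '[[[0,0,0],[0,0,0],0.7],[[0,0,0],[0,0,0],0.6],[[0,0,0],[0,0,0],0.6],[[0,0,0],[0,0,0],0.6],[[0,0,0],[0,0,-0.02],0.6],[[0,0,0],[0,0,-0.03],0.6],[[0,0,0],[0,0,-0.035],0.4],[[0,0,0],[0,0,-0.035],0.2]]'
python3 -m jog '[[[0,0,0],[0.0068,-0.0268,0],0],[[0,0,0],[0.0068,-0.0268,0],0],[[0,0,0],[0.0068,-0.0268,0],0],[[0,0,0],[0.0068,-0.0268,0],0],[[0,0,0],[0.0068,-0.0268,0],0],[[0,0,0],[0.0068,-0.0268,0],0],[[0,0,0],[0.0068,-0.0268,0],0],[[0,0,0],[0.0068,-0.0268,0],0],[[0,0,0],[0.0068,-0.0268,0],0],[[0,0,0],[0.0068,-0.0268,0],0],[[0,0,0],[0,0,0],0],[[0,0,0],[0,0,0],0]]'
python3 - <<'E'
from h import *
from station import imaging
s,c=wrist("w2"); t=imaging.camera("top"); np.savez("top1.npz",**t); cv2.imwrite("pics/top1.png",t["img"][:,:,::-1])
print(s["ee_pos"],wproj(c,[.6,.345,.034]),wproj(c,[.476,.05,.024]))
cv2.imwrite("pics/v2.png",np.hstack([c["img"][:,:,::-1][:300],cv2.resize(t["img"][130:290,110:350,::-1],(240,300))]))
E
```

```text
clock: 5.98
ee_pos: [0.6285, -0.0275, 0.2939]
tool_rot: [-180.0, 0.0, 19.4]
ft_force: [0.2, 0.5, 0.5]
gripper_width: 0.0468
finger_force: 0.0
clock: 6.98
ee_pos: [0.6037, 0.2489, 0.2927]
tool_rot: [-180.0, 0.0, 19.5]
ft_force: [0.5, -0.8, -0.4]
gripper_width: 0.0911
finger_force: 0.0
[0.60369486 0.2488853  0.29269543] [211.30411495 158.93664205] [369.92050825 295.06192502]
```

View pics/v2.png

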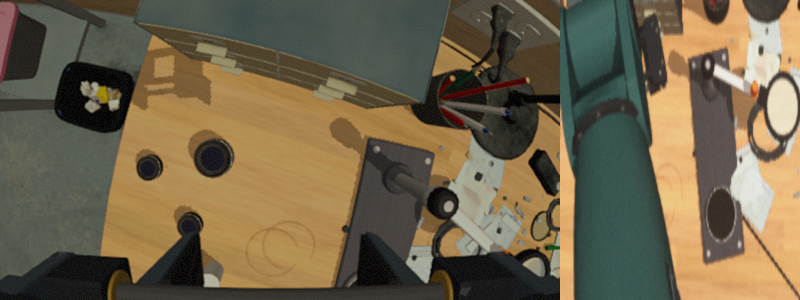

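The largest lens is at wrist px (213,158), the arm has swung clear, and the platform is visible. I'm measuring the lens and platform.

Run:
```python
from h import *
from station import status
c=load("w2.npz"); t=load("top1.npz"); s=load("scene0.npz")
def ell(img,box,th,ctr):
    x0,y0,x1,y1=box; g=cv2.cvtColor(img[y0:y1,x0:x1],cv2.COLOR_RGB2GRAY); m=(g<th).astype(np.uint8)
    n,l,st,ce=cv2.connectedComponentsWithStats(m); k=1+st[1:,4].argmax()
    cs,_=cv2.findContours((l==k).astype(np.uint8),0,1); e=cv2.fitEllipse(cv2.convexHull(max(cs,key=len))); return np.array(e[0])+[x0,y0],np.round(e[1],1),round(e[2])
for th in (40,55,70):
    p,a,_=ell(c["img"],(188,133,240,184),th,0); print("lens w",p.round(1),a,wback(c,*p,.017).round(4),wback(c,*p,.034).round(4))
for th in (40,50,60):
    p,a,_=ell(t["img"],(255,225,288,260),th,0); print("plat t",p.round(1),a,back(t,*p,.024).round(4))
print("lens size px per 55mm", np.linalg.norm(wproj(c,[.6,.345,.034])-wproj(c,[.655,.345,.034])))
g=cv2.HoughCircles(cv2.cvtColor(t["img"],cv2.COLOR_RGB2GRAY)[220:265,245:300],cv2.HOUGH_GRADIENT,1,20,param1=80,param2=10,minRadius=12,maxRadius=22);print(g)
cv2.imwrite("pics/z.png",np.hstack([cv2.resize(c["img"][130:190,180:250,::-1],(400,343),interpolation=2),cv2.resize(t["img"][150:265,240:345,::-1],(313,343),interpolation=2)]))
```

```text
lens w [212.1 158.1] [35.  35.9] [0.5984 0.347  0.017 ] [0.6014 0.3442 0.034 ]
lens w [212.2 157.8] [35.8 37.6] [0.5988 0.3471 0.017 ] [0.6018 0.3443 0.034 ]
lens w [213.  157.1] [36.8 40.3] [0.6001 0.3463 0.017 ] [0.6031 0.3436 0.034 ]Traceback (most recent call last):
  File "<stdin>", line 11, in <module>
  File "<stdin>", line 6, in ell
ValueError: attempt to get argmax of an empty sequence
```

```bash
python3 -m jog '[[[0,0,-0.12],[0,0,0],0],[[0,0,-0.12],[0,0,0],0],[[0,0,-0.12],[0,0,0],0],[[0,0,-0.12],[0,0,0],0],[[0,0,-0.12],[0,0,0],0],[[0,0,-0.12],[0,0,0],0],[[0,0,-0.12],[0,0,0],0],[[0,0,-0.12],[0,0,0],0],[[0,0,-0.12],[0,0,0],0],[[0,0,-0.12],[0,0,0],0],[[0,0,-0.12],[0,0,0],0],[[0,0,-0.12],[0,0,0],0]]'
python3 -m jog '[[[0,0,-0.12],[0,0,0],0],[[0,0,-0.12],[0,0,0],0],[[0,0,-0.12],[0,0,0],0],[[0,0,-0.12],[0,0,0],0],[[0,0,-0.12],[0,0,0],0],[[0,0,-0.12],[0,0,0],0],[[0,0,-0.12],[0,0,0],0],[[0,0,-0.12],[0,0,0],0],[[0,0,-0.12],[0,0,0],0],[[0,0,-0.12],[0,0,0],0],[[0,0,-0.12],[0,0,0],0],[[0,0,-0.04],[0,0,0],0]]'
python3 -m jog '[[[0,0,0],[0,0,0],0],[[0,0,0],[0,0,0],0]]'
python3 -c "
from h import *
from station import status
s=status.get_state();print(s['q'],delta(s,[.600,.345,.006]))"
```

```text
clock: 8.08
ee_pos: [0.6043, 0.2465, 0.2928]
tool_rot: [180.0, 0.0, 102.2]
ft_force: [0.0, -0.4, -0.1]
gripper_width: 0.091
finger_force: 0.0
clock: 9.08
ee_pos: [0.6043, 0.2465, 0.2928]
tool_rot: [-180.0, 0.0, -179.8]
ft_force: [0.5, -0.6, -0.3]
gripper_width: 0.0915
finger_force: 0.0
clock: 9.25
ee_pos: [0.6043, 0.2469, 0.2928]
tool_rot: [-180.0, 0.0, 179.7]
ft_force: [0.4, 0.3, -0.5]
gripper_width: 0.0912
finger_force: 0.0
[ 2.01778718e+01  1.28880603e+01  1.02185546e+02 -3.18567557e-03
  6.49195229e+01 -6.94946309e+01] [0.00486025 0.09810542 0.28684022]
```

```bash
python3 -m jog '[[[0,0,0],[0.001,0.0196,0],0],[[0,0,0],[0.001,0.0196,0],0],[[0,0,0],[0.001,0.0196,0.02],0],[[0,0,0],[0.001,0.0196,0.03],0],[[0,0,0],[0.001,0.0196,0.03],0],[[0,0,0],[0,0,0.03],0],[[0,0,0],[0,0,0.03],0],[[0,0,0],[0,0,0],0],[[0,0,0],[0,0,0],0]]'
python3 - <<'E'
from h import *
s,c=wrist("w3")
print(s["ee_pos"],wproj(c,[.6,.345,.034]),wproj(c,[.6,.345,.0]), wproj(c,s["ee_pos"]))
t=load("top1.npz")
cv2.imwrite("pics/z.png",np.hstack([cv2.resize(c["img"][:,:,::-1],(457,343)),cv2.resize(t["img"][150:265,240:345,::-1],(313,343),interpolation=2)]))
E
```

```text
clock: 10.0
ee_pos: [0.5988, 0.3451, 0.152]
tool_rot: [-179.9, -0.1, 179.7]
ft_force: [0.5, -0.0, 0.9]
gripper_width: 0.091
finger_force: 0.0
[0.59882442 0.34509652 0.15197198] [280.32251456 207.44219351] [280.29176046 198.7319739 ] [280.6680736  259.16612382]
```

View pics/z.png

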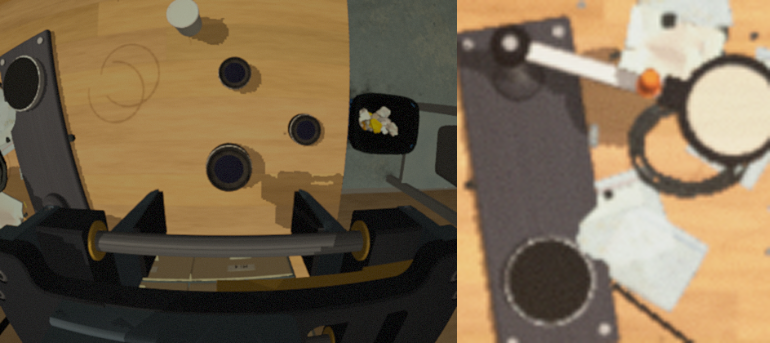

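```bash
python3 -m jog '[[[0,0,0],[0,0,0.025],0],[[0,0,0],[0,0,0.025],0],[[0,0,0],[0,0,0.025],0],[[0,0,0],[0,0,0.025],0],[[0,0,0],[0,0,0.02],0],[[0,0,0],[0,0,0.015],0],[[0,0,0],[0,0,0.011],0],[[0,0,0],[0,0,0],0],[[0,0,0],[0,0,0],0.2]]'
python3 -m jog '[[[0,0,0],[0,0,0],0.3],[[0,0,0],[0,0,0],0.4],[[0,0,0],[0,0,0],0.5],[[0,0,0],[0,0,0],0.6],[[0,0,0],[0,0,0],0.7],[[0,0,0],[0,0,0],0.8],[[0,0,0],[0,0,0],0.8],[[0,0,0],[0,0,0],0.8]]' 25
python3 -c "
from h import *
t=load('top1.npz')
print(back(t,271.2,244,.024), back(t,257.5,164.5,.172),back(t,304.3,177,.184))"
```

```text
clock: 10.8
ee_pos: [0.6001, 0.346, 0.0077]
tool_rot: [180.0, 0.0, 179.8]
ft_force: [1.2, 0.1, -0.6]
gripper_width: 0.0871
finger_force: 0.0
clock: 11.47
ee_pos: [0.5996, 0.3459, 0.0072]
tool_rot: [180.0, 0.0, 179.8]
ft_force: [-1.4, -1.4, 6.6]
gripper_width: 0.0544
finger_force: 25.0
[0.47230076 0.05167291 0.024     ] [0.65870161 0.08661621 0.172     ] [ 0.62896075 -0.02736042  0.184     ]
```

```bash
python3 -m jog '[[[0,0,0],[0,0,-0.01],0.8],[[0,0,0],[0,0,-0.02],0.8],[[0,0,0],[0,0,-0.03],0.8],[[0,0,0],[0,0,-0.03],0.8],[[0,0,0],[0,0,-0.03],0.8],[[0,0,0],[0,0,-0.02],0.8],[[0,0,0],[0,0,0],0.8]]'
python3 -m jog '[[[0,0,0],[0.0106,-0.01,0],0.8],[[0,0,0],[0.0106,-0.02,0],0.8],[[0,0,0],[0.0106,-0.02,0],0.8],[[0,0,0],[0.0106,-0.02,0],0.8],[[0,0,0],[0.0106,-0.02,0],0.8],[[0,0,0],[0.0106,-0.02,0],0.8],[[0,0,0],[0.0106,-0.02,0],0.8],[[0,0,0],[0.0106,-0.02,0],0.8],[[0,0,0],[0.0106,-0.02,0],0.8],[[0,0,0],[0.0106,-0.02,0],0.8],[[0,0,0],[0.0106,-0.02,0],0.8],[[0,0,0],[0.0106,-0.01,0],0.8]]'
python3 -m jog '[[[0,0,0],[0,0,0],0.8],[[0,0,0],[0,0,0],0.8]]'
python3 - <<'E'
from h import *
from station import imaging
s,c=wrist("w4"); print(s["ee_pos"],wproj(c,[.473,.052,.024]))
u,v=wproj(c,[.473,.052,.024]).astype(int); x0,y0=max(0,u-70),max(0,v-60)
print(x0,y0); cv2.imwrite("pics/z4.png",cv2.resize(c["img"][y0:y0+120,x0:x0+160,::-1],None,fx=5,fy=5,interpolation=2))
E
```

```text
clock: 12.05
ee_pos: [0.6013, 0.3469, 0.1519]
tool_rot: [179.8, 0.3, 179.8]
ft_force: [0.6, 0.4, -1.9]
gripper_width: 0.0535
finger_force: 25.0
clock: 13.05
ee_pos: [0.4701, 0.1245, 0.1459]
tool_rot: [-180.0, -0.1, 179.8]
ft_force: [0.6, -0.6, -2.5]
gripper_width: 0.054
finger_force: 25.0
clock: 13.22
ee_pos: [0.471, 0.1259, 0.1464]
tool_rot: [-180.0, -0.0, 179.8]
ft_force: [0.2, 0.4, -3.2]
gripper_width: 0.0541
finger_force: 25.0
[0.47101955 0.1259068  0.14641459] [202.75616658 207.12982181]
132 147
```

View pics/z4.png

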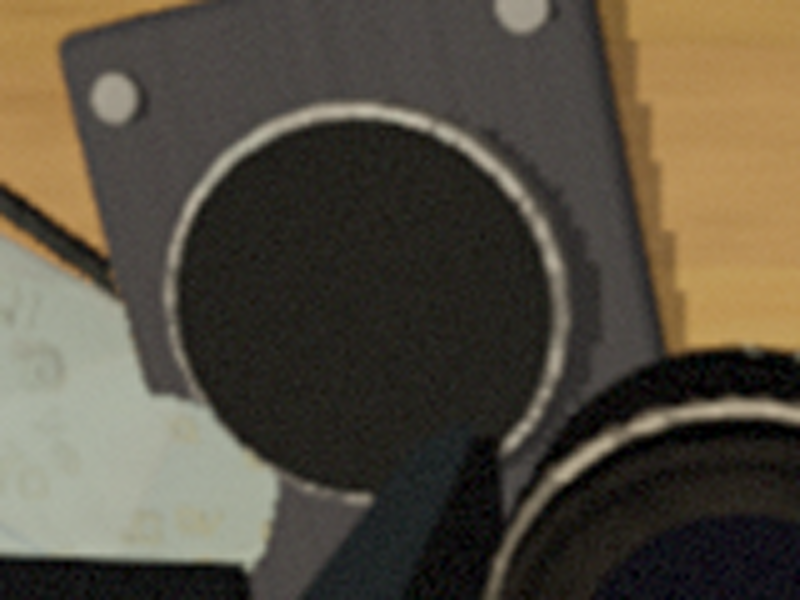

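The platform's rubber centre is at crop (366,307), i.e. px (205.2,208.4). The lens is held level.

Run:
```python
from h import *
from station import status
c=load("w4.npz"); p=wback(c,205.2,208.4,.024); print(p)
s=status.get_state(); R,e=pose(s)
# held lens: top-face rim circle fit; dark lens front ring near predicted
X=e+R@np.array([0,0,-.026-.0]) ; print("lens top centre predicted px",wproj(c,X), s["ee_pos"])
g=cv2.cvtColor(c["img"],cv2.COLOR_RGB2GRAY)[190:330,200:360]
print(cv2.HoughCircles(cv2.resize(g,None,fx=3,fy=3,interpolation=2),cv2.HOUGH_GRADIENT,1,30,param1=80,param2=25,minRadius=90,maxRadius=170))
```

```text
[0.47426856 0.05433247 0.024     ]
lens top centre predicted px [281.73632737 281.67428413] [0.47164265 0.12636586 0.14663672]
[[[240.5 277.5 157.3]
  [240.5 220.5 141.7]
  [215.5 250.5 129.8]
  [258.5 248.5 134. ]]]
```

```bash
python3 -m jog '[[[0,0,0],[-0.0004,-0.0146,0],0.8],[[0,0,0],[-0.0004,-0.0146,0],0.8],[[0,0,0],[-0.0004,-0.0146,0],0.8],[[0,0,0],[-0.0004,-0.0146,0.01],0.8],[[0,0,0],[-0.0004,-0.0146,0.02],0.8],[[0,0,0],[0,0,0.02],0.8],[[0,0,0],[0,0,0.02],0.8],[[0,0,0],[0,0,0.015],0.8],[[0,0,0],[0,0,0.01],0.8],[[0,0,0],[0,0,0.006],0.8],[[0,0,0],[0,0,0],0.8],[[0,0,0],[0,0,0],0.8]]'
python3 -c "
from h import *
from station import status
for i in range(1):
  s=status.get_state();print(delta(s,[.4737,.0533,.0315]),s['ft_force'])"
```

```text
clock: 14.27
ee_pos: [0.4738, 0.0534, 0.046]
tool_rot: [180.0, 0.0, 179.9]
ft_force: [1.5, -0.1, -3.4]
gripper_width: 0.0541
finger_force: 25.0
[ 5.22851315e-05 -8.20657117e-05  1.44757561e-02] [ 1.48256485 -0.06518273 -3.42298668]
```

```bash
python3 -m jog '[[[0,0,0],[0,0,0.005],0.8],[[0,0,0],[0,0,0.004],0.8],[[0,0,0],[0,0,0.002],0.8],[[0,0,0],[0,0,0.001],0.8],[[0,0,0],[0,0,0],0.8],[[0,0,0],[0,0,0],0.8]]'
python3 -m jog '[[[0,0,0],[0,0,0.001],0.8],[[0,0,0],[0,0,0],0.8]]'
python3 -m jog '[[[0,0,0],[0,0,0.001],0.8],[[0,0,0],[0,0,0],0.8]]'
```

```text
clock: 14.77
ee_pos: [0.4734, 0.0531, 0.0338]
tool_rot: [180.0, 0.0, 179.8]
ft_force: [0.1, 0.1, -3.5]
gripper_width: 0.0541
finger_force: 25.0
clock: 14.93
ee_pos: [0.4734, 0.0531, 0.0327]
tool_rot: [180.0, 0.0, 179.8]
ft_force: [-0.4, 0.1, -3.7]
gripper_width: 0.0542
finger_force: 25.0
clock: 15.1
ee_pos: [0.4733, 0.0531, 0.0317]
tool_rot: [-180.0, -0.0, 179.8]
ft_force: [0.0, 0.0, -2.8]
gripper_width: 0.0543
finger_force: 25.0
```

```bash
python3 -m jog '[[[0,0,0],[0,0,0.0005],0.8],[[0,0,0],[0,0,0],0.8]]'
python3 -m jog '[[[0,0,0],[0,0,0.0005],0.8],[[0,0,0],[0,0,0],0.8]]'
python3 -m jog '[[[0,0,0],[0,0,0.0005],0.8],[[0,0,0],[0,0,0],0.8]]' | grep -E "ee_pos|ft"
```

```text
clock: 15.27
ee_pos: [0.4734, 0.0531, 0.0312]
tool_rot: [180.0, -0.0, 179.8]
ft_force: [-0.4, 0.2, -1.6]
gripper_width: 0.0537
finger_force: 25.0
clock: 15.43
ee_pos: [0.4734, 0.0531, 0.0311]
tool_rot: [-180.0, -0.0, 179.8]
ft_force: [-4.6, -0.6, 9.9]
gripper_width: 0.0541
finger_force: 25.0
ee_pos: [0.4735, 0.0531, 0.031]
ft_force: [-7.5, 0.3, 22.3]
```

In contact (22 N). I'll ease back a little, release slowly and rise.

```bash
python3 -m jog '[[[0,0,0],[0,0,-0.0008],0.8],[[0,0,0],[0,0,0],0.8],[[0,0,0],[0,0,0],0.8]]' 10
python3 -m jog '[[[0,0,0],[0,0,0],0.38],[[0,0,0],[0,0,0],0.36],[[0,0,0],[0,0,0],0.3],[[0,0,0],[0,0,0],0.2],[[0,0,0],[0,0,0],0.1],[[0,0,0],[0,0,0],0],[[0,0,0],[0,0,0],0],[[0,0,0],[0,0,0],0]]'
python3 -m jog '[[[0,0,0],[0,0,-0.005],0],[[0,0,0],[0,0,-0.01],0],[[0,0,0],[0,0,-0.02],0],[[0,0,0],[0,0,-0.03],0],[[0,0,0],[0,0,-0.03],0],[[0,0,0],[0,0,-0.03],0],[[0,0,0],[0,0,-0.03],0],[[0,0,0],[0,0,-0.03],0],[[0,0,0],[0,0,-0.03],0],[[0,0,0],[0,0,0],0],[[0,0,0],[0,0,0],0]]'
python3 - <<'E'
from h import *
s,c=wrist("w5"); print(s["ee_pos"],s["q"])
u,v=wproj(c,[.4735,.0533,.04]); print(u,v); x0,y0=int(max(0,u-140)),int(max(0,v-110)); print(x0,y0)
cv2.imwrite("pics/z5.png",cv2.resize(c["img"][y0:y0+220,x0:x0+280,::-1],None,fx=2.7,fy=2.7,interpolation=2))
E
```

```text
clock: 15.85
ee_pos: [0.4734, 0.0531, 0.031]
tool_rot: [180.0, 0.0, 179.8]
ft_force: [-0.6, -0.2, 1.5]
gripper_width: 0.0542
finger_force: 10.0
clock: 16.52
ee_pos: [0.4734, 0.0531, 0.031]
tool_rot: [180.0, 0.0, 179.8]
ft_force: [-0.4, -0.4, -0.6]
gripper_width: 0.0907
finger_force: 0.0
clock: 17.43
ee_pos: [0.4741, 0.0532, 0.2483]
tool_rot: [180.0, 0.2, 179.8]
ft_force: [0.2, -0.3, 0.1]
gripper_width: 0.091
finger_force: 0.0
[0.47410446 0.05315154 0.24831829] [ 3.59773549e+00 -1.80699618e+00  1.23389727e+02 -9.47050660e-04
  5.81821646e+01 -8.62427169e+01]
280.185401319653 184.99181606565068
140 74
```

View pics/z5.png

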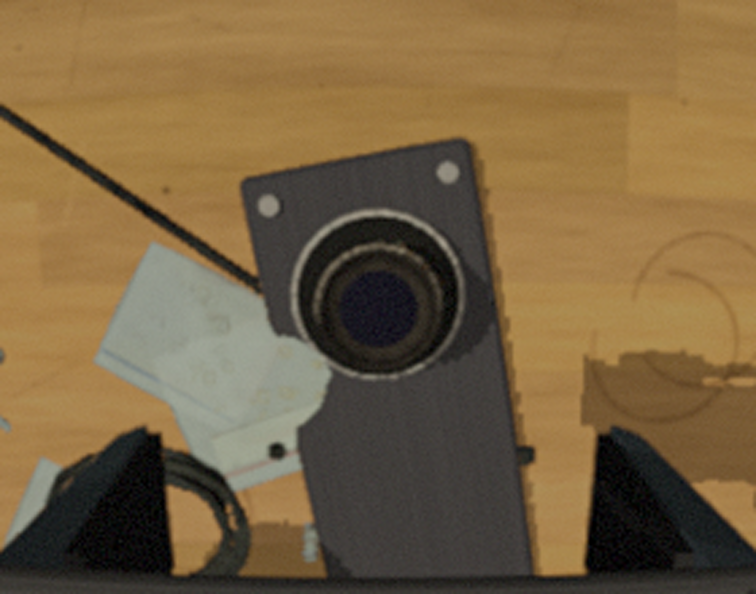

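The lens stands upright on the platform: rim centre (378,294), lens face (378,308) in the crop. I'll compute the offset and the return swing.

Run:
```python
from h import *
from station import status
c=load("w5.npz"); print("plat",wback(c,280.2,182.9,.024),"lens",wback(c,280.2,188.1,.058),wback(c,280.2,188.1,.055))
s=status.get_state(); print(delta(s,[.6295,-.0277,.30]))
```

```text
plat [0.47414224 0.05334967 0.024     ] lens [0.47340617 0.05327978 0.058     ] [0.47405269 0.05328478 0.055     ]
[-0.15652817 -0.08037838 -0.05305746]
```

```bash
python3 -m jog '[[[0,0,0],[-0.0196,-0.01,-0.0066],0.3],[[0,0,0],[-0.0196,-0.01,-0.0066],0.4],[[0,0,0],[-0.0196,-0.01,-0.0066],0.5],[[0,0,0],[-0.0196,-0.01,-0.0066],0.5],[[0,0,0],[-0.0196,-0.01,-0.0066],0.5],[[0,0,0],[-0.0196,-0.01,-0.0066],0.5],[[0,0,0],[-0.0196,-0.01,-0.0066],0.5],[[0,0,0],[-0.0196,-0.01,-0.0066],0.5],[[0,0,-0.098],[0,0,0],0.5],[[0,0,-0.098],[0,0,0],0.5],[[0,0,0],[0,0,0],0.5],[[0,0,0],[0,0,0],0.5]]'
python3 - <<'E'
from h import *
from station import status,imaging
s=status.get_state(); print(delta(s,[.6295,-.0277,.173]))
c=load("w5.npz"); f=lambda u,v:wback(c,140+u/2.7,74+v/2.7,.012)
for a,b in (((243,183),(330,575)),((470,145),(533,575)),((268,206),(448,172)),((243,183),(468,140))):
    d=(f(*b)-f(*a))[:2]; print(np.degrees(np.arctan2(d[1],d[0])),np.hypot(*d))
t=load("top1.npz"); h=np.array([.6595,.0865]);print(np.degrees(np.arctan2(*(h-[.474,.0533])[::-1])))
c=load("w3.npz");h=lambda u,v:back(t,240+u/2.98,150+v/2.98,.012)
# plate left edge / right edge in top1 crop (relative to right pane)
for a,b in (((3,70),(42,343)),((110,20),(160,343)),((8,39),(54,336)),((103,30),(147,328))):
    d=(h(*a)-h(*b))[:2]; print("top",np.degrees(np.arctan2(d[1],d[0])))
E
```

```text
clock: 18.48
ee_pos: [0.6293, -0.0273, 0.2975]
tool_rot: [180.0, -0.1, -169.1]
ft_force: [-0.0, -0.6, -0.4]
gripper_width: 0.0459
finger_force: 0.0
[-0.00036666 -0.00051914  0.12453118]
10.279728189145999 0.20687472490270953
10.22131867081945 0.22575573163720486
100.4875709785262 0.08496141594408775
100.56599793503837 0.1059987681414994
10.147119627565917
top 9.986743646095078
top 10.269410333957168
top 10.61961844577133
top 9.902790838302542
```

```bash
python3 -m jog '[[[0,0,0],[0,0,0.03],0.5],[[0,0,0],[0,0,0.03],0.5],[[0,0,0],[0,0,0.03],0.5],[[0,0,0],[0,0,0.02],0.5],[[0,0,0],[0,0,0.0145],0.5],[[0,0,0],[0,0,0],0.6],[[0,0,0],[0,0,0],0.7],[[0,0,0],[0,0,0],0.8],[[0,0,0],[0,0,0],0.9],[[0,0,0],[0,0,0],1],[[0,0,0],[0,0,0],1],[[0,0,0],[0,0,0],1]]' 10
python3 - <<'E'
from h import *
from station import status
s=status.get_state(); R,p=pose(s); a=np.radians(10.25); h=np.array([.661,.0871])
v=p[:2]-h; print(np.hypot(*v), np.degrees(np.arctan2(v[1],v[0]))+180-10.25)
r0=np.hypot(*v); th0=np.degrees(np.arctan2(v[1],v[0]))+180-10.25
ds=np.linspace(th0,0,14); rs=np.linspace(r0,.118,14)
q=np.array([h-r*np.array([np.cos(a+np.radians(d)),np.sin(a+np.radians(d))]) for r,d in zip(rs,ds)]); q[0]=p[:2]
for x in np.diff(q,axis=0): print((R.T@np.r_[x,0])[:2].round(4).tolist())
E
```

```text
clock: 19.48
ee_pos: [0.6306, -0.0275, 0.1756]
tool_rot: [-180.0, 0.1, -168.9]
ft_force: [-1.0, -1.2, 7.5]
gripper_width: 0.0155
finger_force: 10.0
0.11850760074514295 64.90393959086649
[0.0091, 0.0049]
[0.0086, 0.0057]
[0.0081, 0.0064]
[0.0075, 0.0071]
[0.0068, 0.0077]
[0.0061, 0.0083]
[0.0054, 0.0088]
[0.0046, 0.0092]
[0.0038, 0.0096]
[0.0029, 0.0099]
[0.002, 0.0101]
[0.0012, 0.0102]
[0.0003, 0.0103]
```

```bash
python3 -m jog '[[[0,0,0],[0.0091,0.0049,0],1],[[0,0,0],[0.0086,0.0057,0],1],[[0,0,0],[0.0081,0.0064,0],1],[[0,0,0],[0.0075,0.0071,0],1],[[0,0,0],[0.0068,0.0077,0],1],[[0,0,0],[0.0061,0.0083,0],1],[[0,0,0],[0,0,0],1]]'
python3 -m jog '[[[0,0,0],[0.0054,0.0088,0],1],[[0,0,0],[0.0046,0.0092,0],1],[[0,0,0],[0.0038,0.0096,0],1],[[0,0,0],[0.0029,0.0099,0],1],[[0,0,0],[0.002,0.0101,0],1],[[0,0,0],[0.0012,0.0102,0],1],[[0,0,0],[0.0003,0.0103,0],1],[[0,0,0],[0,0,0],1],[[0,0,0],[0,0,0],1]]'
python3 - <<'E'
from h import *
from station import status
s=status.get_state(); R,p=pose(s); print(p,R.T@(np.array([.5449,.0661,p[2]])-p))
E
```

```text
clock: 20.07
ee_pos: [0.5752, 0.0031, 0.1749]
tool_rot: [-180.0, -0.1, -168.9]
ft_force: [-10.3, -8.2, 7.9]
gripper_width: 0.0157
finger_force: 10.0
clock: 20.82
ee_pos: [0.5436, 0.0666, 0.1745]
tool_rot: [180.0, -0.0, -168.9]
ft_force: [-6.8, 0.3, 5.4]
gripper_width: 0.0155
finger_force: 10.0
[0.54357561 0.06660353 0.17451016] [-1.20248207e-03 -7.49384608e-04 -1.35643773e-06]
```

```bash
python3 -m jog '[[[0,0,0],[0,-0.0007,0],1],[[0,0,0],[0,0,0],1],[[0,0,0],[0,0,0],1],[[0,0,0],[0,0,0],0.75],[[0,0,0],[0,0,0],0.6],[[0,0,0],[0,0,0],0.6],[[0,0,0],[0,0,0],0.6],[[0,0,0],[0,0,-0.01],0.6],[[0,0,0],[0,0,-0.03],0.6],[[0,0,0],[0,0,-0.04],0.6],[[0,0,0],[0,0,-0.04],0.6],[[0,0,0],[0,0,0],0.6]]'
python3 -m jog '[[[0,0,0],[0.0048,-0.0245,0],0.6],[[0,0,0],[0.0048,-0.0245,0],0.6],[[0,0,0],[0.0048,-0.0245,0],0.6],[[0,0,0],[0.0048,-0.0245,0],0.6],[[0,0,0],[0.0048,-0.0245,0],0.6],[[0,0,0],[0.0048,-0.0245,0],0.6],[[0,0,0],[0.0048,-0.0245,0],0.6],[[0,0,0],[0.0048,-0.0245,0],0.6],[[0,0,0],[0.0048,-0.0245,0],0.6],[[0,0,0],[0.0048,-0.0245,0],0.6],[[0,0,0],[0,0,0],0.6],[[0,0,0],[0,0,0],0.6]]'
python3 - <<'E'
from h import *
from station import imaging
t=imaging.camera("top"); s=imaging.camera("scene"); np.savez("top2.npz",**t)
a=t["img"][150:280,230:330,::-1]; b=s["img"][170:300,200:330,::-1]
cv2.imwrite("pics/fin.png",np.hstack([cv2.resize(a,None,fx=3.5,fy=3.5,interpolation=2),cv2.resize(b,None,fx=3.5,fy=3.5,interpolation=2)])[:600,:800])
E
```

```text
clock: 21.82
ee_pos: [0.5473, 0.0657, 0.3029]
tool_rot: [-179.9, 0.6, -168.9]
ft_force: [0.4, 1.2, 1.0]
gripper_width: 0.0362
finger_force: 0.0
clock: 22.82
ee_pos: [0.544, -0.1851, 0.2949]
tool_rot: [-180.0, 0.0, -169.0]
ft_force: [-0.1, -0.6, 1.1]
gripper_width: 0.0365
finger_force: 0.0
```

View pics/fin.png

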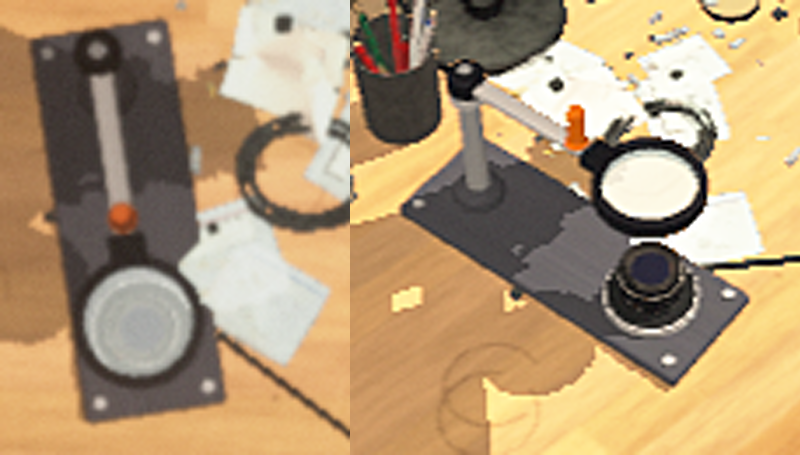

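The hoop centre is at crop (138,321), with the lens visible inside it at (137,325). Checking the centring in metres.

```bash
python3 -c "
from h import *
t=load('top2.npz')
print(back(t,269.6,241.7,.166),back(t,269.6,241.7,.158),'lens',back(t,269.2,242.8,.058),'knob',back(t,230+122/3.5,150+217/3.5,.19))
k=proj(t,[.474,.0533,.16]);print(k)"
```

```text
[0.47227266 0.05192869 0.166     ] [0.47261449 0.05216566 0.158     ] lens [0.47398664 0.05608903 0.058     ] knob [0.54144398 0.06453722 0.19      ]
[269.12478991 241.07909108]
```

```bash
python3 -c "
from station import ctrl
print(ctrl.job_done())"
```

```text
the job is handed in; nothing more can be done
None
```

I swung the magnifier aside, set the largest lens upright in the centre of the platform and let it go, then swung the hoop back over it (centred to within a few mm by the top camera) and handed the job in at about 23 s, touching neither tub, can nor tape.

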